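Set the creasing iron's heat lever by counting clicks

TASK

Somebody left the heat lever of the creasing iron's regulator (the grey metal box) at an unknown setting. With your fingertips, push the lever all the way back to its stop at the red-dot end, then push it out again click by click and leave it seated in the third click from the stop, never letting it run past that one. Only push the lever, do not pinch it, and leave the thread spool, the wax and the little anvil where they are.

Things in the scene. Friction and masses are not known exactly. Their poses are not given: they have to be found in the camera images.
- regulator: Heat regulator: grey steel box, aluminium top plate, fixed; 114 mm (x) by 200 mm (y), top 56 mm above the table. Origin: centre of its underside; z up, y along the straight black lever slot in the middle of the top. Red dot at the slot's -y (off) end; a printed black wedge beside the slot widens towards the +y (hot) end. Amber pilot lamp 6 mm proud of the top.
- heat_lever (a joint): Heat lever's position along its slot in m: 0 = against the stop at the red-dot end, growing towards the regulator's +y, to 0.096 at the other stop. Clicks into a notch every 16 mm (0, 0.016, ... 0.096); the third click from the stop is 0.048. Starts in the first, second or third notch, rarely caught half-way between two.
- lever_mid (a point): Middle of the lever's handle, 83 mm above the table, moves with it; axes as the regulator's. Handle: black upright paddle, 44 mm wide across the slot (x), 15 mm thick along it (y), from 66 to 103 mm above the table, on a thin stem. Leaving a notch takes about 6 N, most at 4 mm; past 8 mm the lever snaps forward into the next notch, away from the finger, and stays.
- red_dot (a point): Centre of the red dot, 12 mm across, flat on the top plate (56 mm above the table), at the off end of the slot, 79 mm from the box's middle towards its -y. With the lever at its stop the handle's near face is 23.5 mm from this point.
- plate_off_side: Ribbed black 5 mm plate forming the handle's push face on the red-dot (-y) side, 44 mm wide, 34 mm high. Origin: middle of its lower edge, 66 mm above the table, 5 mm from the handle's middle plane. Part of the lever; pushed here the lever moves away from the red dot.
- plate_far_side: The same plate on the handle's other (+y) side; pushed here the lever moves towards the red dot. Pressing on both plates at once counts as pinching.
- cream_spool: Loose spool of cream thread standing on end beyond the regulator, 41 mm across, 54 mm high; the origin lies on the table near its middle (about 12 mm off the axis). Leave it alone.
- wax_cake: Loose round cake of amber beeswax, 51 mm across, 18 mm high, on the robot's side of the regulator. Origin: centre of its underside. Leave it alone.
- anvil: Loose round steel rivet-setter anvil, 33 mm across, 17 mm high, standing past the red-dot end of the regulator. Origin: centre of its underside. Leave it alone.

How it is judged:
By the outcome, as a careful person would: the job done as asked, in the order asked, and still so for the second after the job is handed in, with the robot touching nothing.
It also fails if it takes over 59 s, if anything falls off the work surface, if the arm or the gripper's body presses on something with over 40 N, if the wrist force passes 120 N, or if a joint passes its speed limit or range.

ROBOT

A 7-joint arm with a two-finger parallel gripper is mounted at the origin on a cart in front of the work surface, level with it; the furniture and walls round the work are solid. World frame = base frame: x ahead of the robot, y to its left, z up, the work surface at z = 0. Lengths are in m, angles in rad, forces in N, time in s.
With the tool pointing down it reaches from about 0.4 to 0.9 m from the base axis. Payload 5.6 kg.
Tool frame: the origin (TCP) lies on the centre line of the jaws, within the pads' length; the fingertips stand 8 mm ahead of it and the grasp point (between the pads) lies 11 mm behind it (r.tip_extent is the z of the fingertips in the tool frame, in m); z points along the fingers, y is the direction in which the jaws open and shut (so a half turn about z gives the same grasp; the last joint's range is limited). The gripper opens to 92 mm and grips with 3 to 60 N. Pads are 20 mm wide; open, the fingers measure 128 mm over their backs; the gripper's body (75 mm by 189 mm) begins 69 mm behind the grasp point.
Start: joints at [1.144, 0.468, -0.012, 1.603, 0.006, 1.071, -0.056], TCP at [0.243, -0.603, 0.223] pointing down, gripper open.
Joint ranges: [-2.53, 2.53], [-0.31, 2.02], [-1.57, 1.55], [0.28, 2.44], [-1.29, 4.43], [0.15, 1.84], [-2.92, 2.92]. Speed limits (rad/s): [2.57, 2.57, 3.14, 3.14, 3.14, 3.14, 3.14].

INTERFACE

Orientations are given as [roll, pitch, yaw] about the fixed x, y, z axes, in that order (R = Rz(yaw) Ry(pitch) Rx(roll)).
In Python, from bench import r gives the robot as it stands.
- The arm moves only by the shell command python3 -m handwheel 'ROWS' [FORCE]. ROWS is JSON, a list of rows, each a list of 3 entries, a list of its own where there are three numbers: the shift along the world's x, y, z in m, then the turn about the world's z in degrees, then the finger opening in m, from 0 to 0.0919. A call has 1 to 10 rows; each row is the pose to reach, as a shift and turn from the pose commanded when the call began; what a row does not reach only later rows make up. A row lasts 1/10 s, in which the tool goes at most 50 mm and 8.59 degrees, less where a joint would pass 70% of its speed; a pose out of reach is approached as far as the arm can. A call with a gripper value outside its range is refused whole. The fingers move at their own pace and stop on an object; FORCE is the grip in N (left out, the last holds). Time passes only in rows, so rows that repeat a pose let the fingers close. It gives the time, the measured TCP pose, the force and the opening at its end, in the units of the state.
- r.sense(): the state, without advancing time (a new reading comes with each control period).
- r.camera(name): name is "scene" or "top" or "wrist"; returns a dict with "frame" (480x640x3 uint8, red, green, blue), "depth" (480x640 float32, m along the optical axis (not along the pixel's ray), 0 where there is no reading), "K" (3x3 intrinsics, pixels), "dist" ([k1, k2, p1, p2, k3] as OpenCV has them; the pictures are not rectified), "R" (3x3) and "t" (3): a world point X has camera coordinates R X + t. Camera axes: x right, y down, z forward; pixel columns grow to the right and rows downward; lengths in m; the calibration is good to about 2 mm. A picture is of the moment at which its call begins.
- r.job_done(): hands the job in, once; it reports no verdict.
Trained networks look in the newest picture that a camera, given by its name, has taken for a name from the list of things; names that differ only in an ending like _2 or _b are one class to them, and where a whole thing is asked for, a point or a joint stands for the part that bears it (a point fixed in the world has none). Each returns a list of dicts, best first, with "score" (0 to 1); they miss things now and then, are a little off and sometimes report something else, mostly with a low value. They report only what shows in the picture. A call takes as long as a camera call.
- r.trace(camera, thing): "pixels" (480x640 bool, what is visible of it) and "centre" ([column, row] in pixels, amid what is visible of it).
The state is a dict: "t": time; "joints": joint angles; "dq": joint speeds; "tau": joint torques, N m; "ee_pos": TCP position; "eef_rot": TCP orientation; "force": force on the tool from outside, world axes, zero at the start; "torque": the same for the moment, N m; "grip_width": finger opening in m.
Only numpy, scipy, OpenCV 4.12 (cv2) and the standard library are available. Lean on these libraries where they do the work, as an engineer would, in place of code of your own. Each camera call takes 0.05 s, during which the arm holds its last target.

## Working session

There is one attempt and no reset: what is moved stays moved. The work goes in short steps, Python scripts to look and compute and a shell command to move; the robot and the scene stay as the last step left them, time stands still between calls to the robot, and variables do not carry over. Pictures are saved under pics/ and viewed, and the job is handed in when it is done.

```bash
ls; mkdir -p pics; cat > h.py <<'E'
import numpy as np, cv2
from bench import r
def snap(n,fn):
    c=r.camera(n); cv2.imwrite('pics/'+fn+'.png',c['frame'][:,:,::-1]); return c
def pts(c,mask):
    v,u=np.nonzero(mask&(c['depth']>0)); d=c['depth'][v,u]
    p=cv2.undistortPoints(np.stack([u,v],1).astype(np.float64)[:,None],c['K'],np.array(c['dist'])).reshape(-1,2)
    P=np.c_[p*d[:,None],d]; return (P-c['t'])@c['R']
E
python3 - <<'E'
from h import *
print(r.tip_extent, r.sense())
for n in ['scene','top','wrist']:
    c=snap(n,n+'0')
    for th in ['regulator','heat_lever','red_dot','plate_off_side','plate_far_side','cream_spool','wax_cake','anvil']:
        o=r.trace(n,th)
        for q in o[:2]:
            P=pts(c,q['pixels'])
            print(n,th,round(q['score'],2),np.round(q['centre']),q['pixels'].sum(), np.round(np.median(P,0),3) if len(P) else '', np.round(np.percentile(P,[2,98],axis=0),3).tolist() if len(P) else '')
E
```

```text
pics
0.008 {'t': 0.0, 'joints': array([ 1.14399037,  0.46837021, -0.01158754,  1.60366598,  0.00599076,
        1.07136179, -0.0563158 ]), 'dq': array([ 0.00067202, -0.00032903, -0.00042491, -0.00025738, -0.00144635,
        0.000615  , -0.00012284]), 'tau': array([ 5.00271326e-04, -5.20586371e+01, -1.24395877e-02, -2.43751699e+01,
       -5.66924654e-02,  1.73289859e-02,  1.52357638e-04]), 'ee_pos': array([ 0.24310434, -0.60219826,  0.2216273 ]), 'eef_rot': array([-3.13982597e+00,  1.22644237e-04,  3.83708442e-01]), 'force': array([-0.26114374, -0.26034659, -0.69093347]), 'torque': array([ 0.08226347,  0.00243274, -0.00164304]), 'grip_width': 0.09221640078219068}
scene regulator 0.72 [320. 315.] 11224 [0.509 0.099 0.055] [[0.45, 0.0, 0.012], [0.59, 0.191, 0.098]]
scene heat_lever 0.71 [343. 282.] 533 [0.513 0.062 0.096] [[0.496, 0.031, 0.055], [0.554, 0.071, 0.103]]
scene red_dot 0.57 [319. 313.] 11491 [0.509 0.099 0.055] [[0.45, -0.001, 0.009], [0.591, 0.192, 0.098]]
scene plate_off_side 0.41 [347. 282.] 154 [0.505 0.057 0.097] [[0.495, 0.03, 0.055], [0.545, 0.062, 0.102]]
scene pl
[... 846 characters left out ...]
. 267.] 9121 [0.525 0.087 0.057] [[0.458, -0.008, 0.028], [0.596, 0.183, 0.1]]
top plate_off_side 0.68 [338. 266.] 88 [0.515 0.053 0.1  ] [[0.497, 0.044, 0.079], [0.536, 0.059, 0.103]]
top plate_far_side 0.65 [331. 262.] 78 [0.523 0.06  0.1  ] [[0.502, 0.054, 0.096], [0.54, 0.067, 0.104]]
top cream_spool 0.6 [364. 198.] 648 [0.639 0.005 0.054] [[0.625, -0.013, 0.002], [0.662, 0.023, 0.058]]
top cream_spool 0.59 [341. 264.] 120 [0.519 0.051 0.1  ] [[0.497, 0.043, 0.056], [0.541, 0.059, 0.103]]
top wax_cake 0.92 [293. 322.] 777 [0.438 0.126 0.018] [[0.416, 0.104, 0.005], [0.46, 0.149, 0.022]]
top anvil 0.81 [410. 284.] 338 [ 0.494 -0.068  0.017] [[0.478, -0.083, 0.002], [0.509, -0.055, 0.022]]
```

```bash
python3 - <<'E'
from h import *
c=r.camera('top'); f=c['frame'][:,:,::-1]
cv2.imwrite('pics/topc.png',cv2.resize(f[170:360,220:440],None,fx=3.5,fy=3,interpolation=cv2.INTER_CUBIC))
o=r.trace('top','regulator')[0]['pixels']
P=pts(c,o); m=(abs(P[:,2]-.056)<.008)
Q=P[m][:,:2].astype(np.float32); print(cv2.minAreaRect(Q*1000), Q.mean(0))
rect=cv2.minAreaRect(Q*1000); print(cv2.boxPoints(rect))
# red pixels
hsv=cv2.cvtColor(c['frame'],cv2.COLOR_RGB2HSV)
red=((hsv[...,0]<8)|(hsv[...,0]>172))&(hsv[...,1]>130)&(hsv[...,2]>70)&o
v,u=np.nonzero(red);print(len(u),u.mean(),v.mean(),np.median(pts(c,red),0))
for th in ['heat_lever']:
  q=r.trace('top',th)[0]; P=pts(c,q['pixels']); P=P[P[:,2]>.09]; print(P.mean(0), cv2.minAreaRect((P[:,:2]*1000).astype(np.float32)))
s=r.camera('scene')['frame'][:,:,::-1]
cv2.imwrite('pics/scenec.png',cv2.resize(s[200:420,200:460],None,fx=3,fy=2.7,interpolation=cv2.INTER_CUBIC))
E
```

```text
((529.1480102539062, 87.223876953125), (200.57431030273438, 112.7950439453125), 72.82543182373047) [0.5276442  0.08768837]
[[445.6521     8.061867]
 [553.41754  -25.244713]
 [612.6439   166.3859  ]
 [504.87848  199.69247 ]]
38 362.92105263157896 276.63157894736844 [0.50553593 0.01135287 0.05780935]
[0.51621302 0.05750247 0.10123354] ((517.4998779296875, 57.24522399902344), (13.829673767089844, 40.3944206237793), 74.68560028076172)
```

View pics/topc.png

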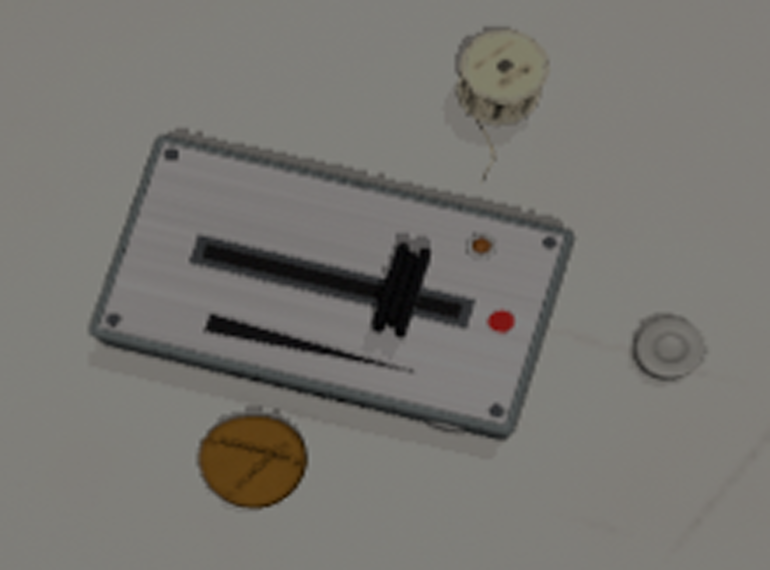

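View pics/scenec.png

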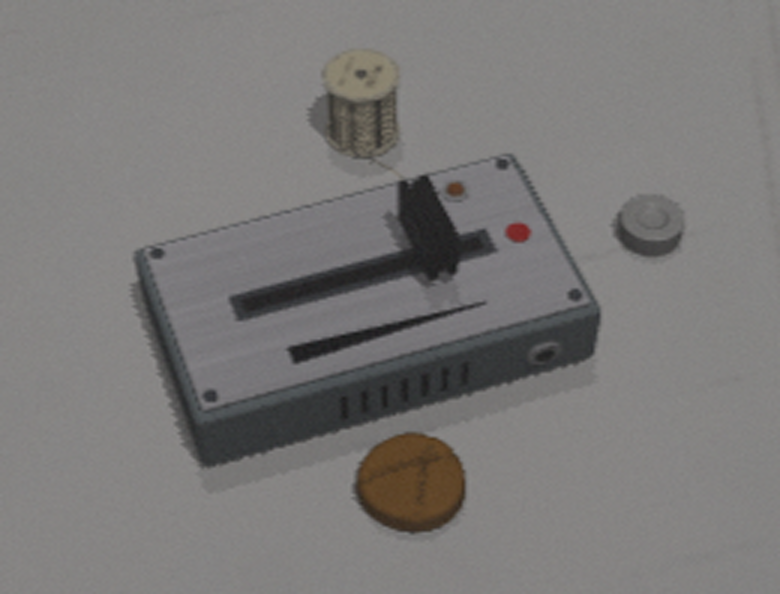

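View pics/scene0.png

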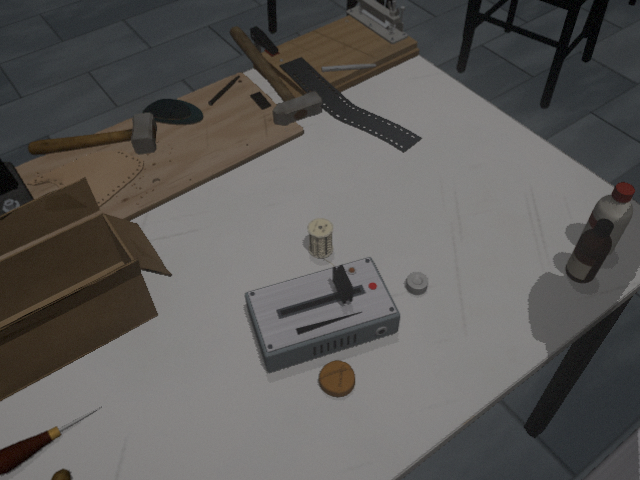

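The lever (about 332,270 in the top view) is about 16 mm off the stop, so probably in the first notch. The red dot at (363,277) matches the box pose: yaw about −17.2°. I'll check that the approach path is clear.

```bash
python3 - <<'E'
from h import *
for n in ['scene','top']:
  c=r.camera(n); P=pts(c,np.ones((480,640),bool))
  m=(P[:,2]>.03)&(P[:,2]<.5)&(P[:,0]>-.2)&(P[:,0]<.9)&(P[:,1]>-.8)&(P[:,1]<.25)
  H={}
  for p in P[m]:
    k=(round(p[0]/.06)*6,round(p[1]/.06)*6); H.setdefault(k,[]).append(p[2])
  print(n,{k:(len(v),round(max(v),2)) for k,v in sorted(H.items()) if len(v)>15})
u=np.array([.2953,.9554]);C=np.array([.529,.0872]); e=r.sense()['ee_pos']
print(C+.012*u-e[:2], .18-e[2], np.degrees(r.sense()['eef_rot']))
E
```

```text
scene {(36, -36): (1264, np.float64(0.13)), (36, -30): (1280, np.float64(0.12)), (36, -24): (206, np.float64(0.08)), (42, -36): (251, np.float64(0.13)), (42, 0): (106, np.float64(0.05)), (48, 0): (704, np.float64(0.06)), (48, 6): (1894, np.float64(0.1)), (48, 12): (1266, np.float64(0.06)), (48, 18): (698, np.float64(0.06)), (54, 0): (745, np.float64(0.06)), (54, 6): (1174, np.float64(0.1)), (54, 12): (1497, np.float64(0.06)), (54, 18): (1103, np.float64(0.06)), (60, 0): (154, np.float64(0.06)), (60, 6): (104, np.float64(0.06)), (60, 12): (522, np.float64(0.06)), (60, 18): (386, np.float64(0.06)), (66, 0): (422, np.float64(0.06)), (72, 24): (189, np.float64(0.08)), (78, 24): (215, np.float64(0.08)), (84, -24): (172, np.float64(0.04)), (84, -18): (152, np.float64(0.04)), (90, -24): (143, np.float64(0.04)), (90, -18): (135, np.float64(0.04))}
top {(36, -36): (966, np.float64(0.14)), (36, -30): (887, np.float64(0.12)), (36, -24): (51, np.float64(0.08)), (42, -36): (407, np.float64(0.14)), (42, 0): (19, np.float64(0.05)), (48, 0): (779, np.float64(0.06)), (48, 6): (1268, np.float64(0.11)), (48, 12): (765, np.float64(0.06)), (48, 18): (288, np.float64(0.06)), (54, 0): (973, np.float64(0.07)), (54, 6): (1375, np.float64(0.11)), (54, 12): (1423, np.float64(0.06)), (54, 18): (869, np.float64(0.06)), (60, 0): (83, np.float64(0.06)), (60, 6): (198, np.float64(0.06)), (60, 12): (606, np.float64(0.06)), (60, 18): (333, np.float64(0.06)), (66, 0): (445, np.float64(0.06)), (72, 24): (308, np.float64(0.09)), (78, 24): (355, np.float64(0.09)), (84, -24): (401, np.float64(0.04)), (84, -18): (189, np.float64(0.04)), (84, 24): (27, np.float64(0.09)), (90, -24): (251, np.float64(0.04)), (90, -18): (191, np.float64(0.04))}
[0.28919386 0.70140651] -0.04260692248265943 [1.79997003e+02 2.19266058e-03 2.19845929e+01]
```

View pics/top0.png

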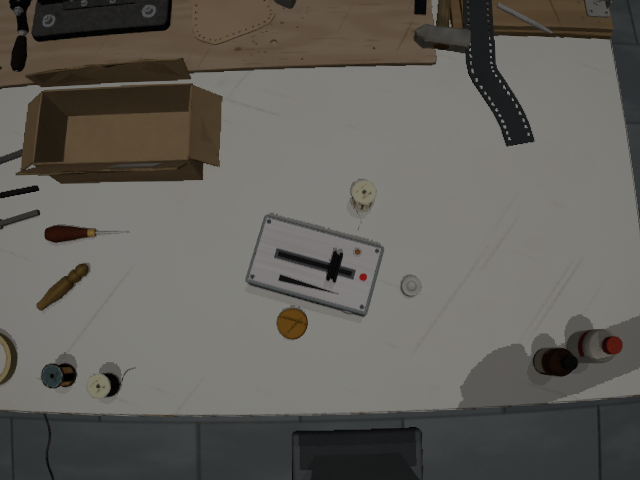

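Path is clear: the tallest thing on the line is the bottles at about 0.14 m. Moving over with the fingers closing.

```bash
python3 -m handwheel '[[[0.018,0.044,0.03],5,0.0],[[0.036,0.088,0.03],10,0.0],[[0.054,0.132,0.03],15,0.0],[[0.072,0.176,0.03],20,0.0],[[0.090,0.220,0.03],25,0.0],[[0.108,0.264,0.03],30,0.0],[[0.126,0.308,0.03],35,0.0],[[0.144,0.352,0.03],40,0.0],[[0.162,0.396,0.03],45,0.0],[[0.180,0.440,0.03],50.8,0.0]]' 20
python3 -m handwheel '[[[0.018,0.044,0],0,0.0],[[0.036,0.087,0],0,0.0],[[0.054,0.131,0],0,0.0],[[0.072,0.174,0],0,0.0],[[0.090,0.218,0],0,0.0],[[0.109,0.262,-0.02],0,0.0],[[0.109,0.262,-0.05],0,0.0],[[0.109,0.262,-0.072],0,0.0],[[0.109,0.262,-0.072],0,0.0]]'
cat >> h.py <<'E'
u=np.array([.2953,.9554]);e=np.array([.9554,-.2953]);C=np.array([.529,.0872])
def st():
    s=r.sense(); d=s['ee_pos'][:2]-C
    print('t',round(s['t'],2),'tcp',np.round(s['ee_pos'],4),'loc x,y',np.round([d@e,d@u],4),'yaw',np.round(np.degrees(s['eef_rot']),1),'Fu',round(s['force'][:2]@u,2),'F',np.round(s['force'],2),'w',round(s['grip_width'],4))
def lev(fn,cams=('top','scene')):
    for n in cams:
        c=snap(n,fn+n)
        for q in r.trace(n,'heat_lever')[:1]:
            P=pts(c,q['pixels']); P=P[(P[:,2]>.094)&(P[:,2]<.112)]
            L=(P[:,:2]-C)@u
            if len(L): print(n,round(q['score'],2),len(P),'q med',round(np.median(L)+.048,4),'range',np.round(np.percentile(L,[3,97])+.048,4))
E
python3 - <<'E'
from h import *
st(); lev('a')
c=snap('wrist','aw'); st()
E
```

```text
t: 2.65
ee_pos: [0.4238, -0.161, 0.253]
eef_rot: [3.14, 0.001, 1.274]
force: [1.4, -1.1, -0.8]
grip_width: 0.0143
t: 3.55
ee_pos: [0.5303, 0.0991, 0.1777]
eef_rot: [-3.136, 0.002, 1.271]
force: [0.7, 0.6, 0.6]
grip_width: 0.0005
t 3.55 tcp [0.5303 0.0991 0.1777] loc x,y [-0.0023  0.0117] yaw [-1.797e+02  1.000e-01  7.280e+01] Fu 0.81 F [0.7  0.63 0.56] w 0.0005
scene 0.94 277 q med 0.0186 range [0.0107 0.0246]
t 3.8 tcp [0.5333 0.0991 0.1822] loc x,y [0.0006 0.0127] yaw [ 1.798e+02 -1.000e-01  7.270e+01] Fu 0.74 F [0.9  0.5  0.21] w 0.0001
```

```bash
python3 - <<'E'
import cv2,numpy as np
a=cv2.imread('pics/ascene.png')[150:420,180:480]; b=cv2.imread('pics/aw.png')
cv2.imwrite('pics/a2.png',np.hstack([cv2.resize(a,(400,360)),cv2.resize(b,(400,360))]))
E
```

```text
(no output)
```

View pics/a2.png

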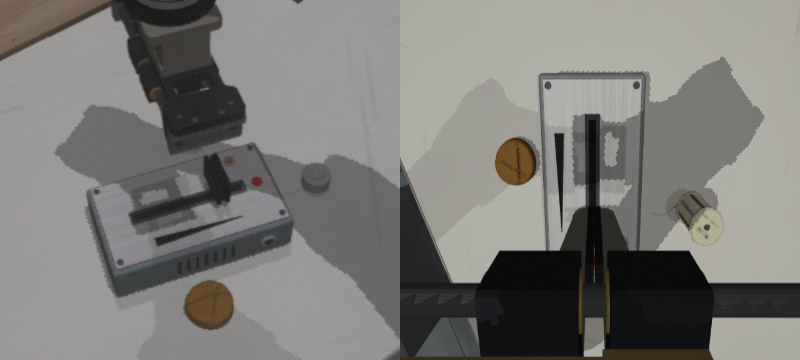

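The wrist view shows the closed fingers lined up with the slot, on the +y side of the lever. Going down.

```bash
python3 -m handwheel '[[[0,0,-0.03],0,0],[[0,0,-0.06],0,0],[[0,0,-0.08],0,0],[[0,0,-0.09],0,0],[[0,0,-0.1],0,0],[[0,0,-0.1],0,0],[[0,0,-0.1],0,0]]'
python3 - <<'E'
from h import *
st(); lev('b',('scene',))
E
```

```text
t: 4.5
ee_pos: [0.533, 0.0994, 0.0814]
eef_rot: [3.14, -0.001, 1.27]
force: [0.3, 0.4, -0.1]
grip_width: 0.0006
t 4.5 tcp [0.533  0.0994 0.0814] loc x,y [0.0002 0.0129] yaw [179.9  -0.   72.8] Fu 0.47 F [ 0.3   0.39 -0.09] w 0.0006
```

View pics/bscene.png

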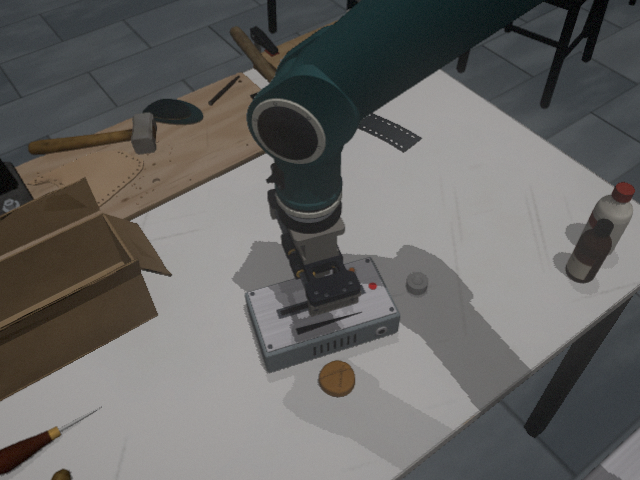

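The lever is hidden under the gripper from this camera, so from here I go by force.

```bash
python3 -m handwheel '[[[-0.0012,-0.0038,0],0,0],[[-0.0024,-0.0076,0],0,0],[[-0.0035,-0.0115,0],0,0],[[-0.0047,-0.0153,0],0,0],[[-0.0053,-0.0172,0],0,0],[[-0.0059,-0.0191,0],0,0],[[-0.0059,-0.0191,0],0,0]]'
python3 -c "from h import *;st()"
python3 -m handwheel '[[[-0.0006,-0.0019,0],0,0],[[-0.0012,-0.0038,0],0,0],[[-0.0018,-0.0057,0],0,0],[[-0.0024,-0.0076,0],0,0],[[-0.0024,-0.0076,0],0,0]]'
python3 -c "from h import *;st()"
```

```text
t: 5.3
ee_pos: [0.5263, 0.0798, 0.0805]
eef_rot: [-3.141, 0.0, 1.27]
force: [0.4, -0.9, -0.2]
grip_width: 0.0003
t 5.3 tcp [0.5263 0.0798 0.0805] loc x,y [-0.0004 -0.0078] yaw [-180.     0.    72.8] Fu -0.75 F [ 0.43 -0.92 -0.2 ] w 0.0003
t: 5.8
ee_pos: [0.5243, 0.0734, 0.0806]
eef_rot: [3.141, -0.002, 1.271]
force: [1.1, 4.0, -2.7]
grip_width: 0.0005
t 5.8 tcp [0.5243 0.0734 0.0806] loc x,y [-0.0004 -0.0146] yaw [ 1.80e+02 -1.00e-01  7.28e+01] Fu 4.14 F [ 1.11  3.99 -2.7 ] w 0.0005
```

```bash

python3 -m handwheel '[[[-0.0006,-0.0019,0],0,0],[[-0.0012,-0.0038,0],0,0],[[-0.0012,-0.0038,0],0,0]]'
python3 -c "from h import *;st()"
python3 -m handwheel '[[[-0.0006,-0.0019,0],0,0],[[-0.0012,-0.0038,0],0,0],[[-0.0018,-0.0057,0],0,0],[[-0.0018,-0.0057,0],0,0]]'
python3 -c "from h import *;st()"
python3 -m handwheel '[[[-0.0006,-0.0019,0],0,0],[[-0.0012,-0.0038,0],0,0],[[-0.0012,-0.0038,0],0,0]]'
python3 -c "from h import *;st()"
```

```text
t: 6.1
ee_pos: [0.523, 0.0692, 0.0806]
eef_rot: [3.141, -0.001, 1.271]
force: [1.1, 3.8, -1.5]
grip_width: 0.0005
t 6.1 tcp [0.523  0.0692 0.0806] loc x,y [-0.0004 -0.019 ] yaw [180.   -0.   72.8] Fu 3.91 F [ 1.09  3.75 -1.49] w 0.0005
t: 6.5
ee_pos: [0.5208, 0.062, 0.0805]
eef_rot: [-3.141, 0.001, 1.269]
force: [0.5, -1.2, 0.3]
grip_width: 0.0005
t 6.5 tcp [0.5208 0.062  0.0805] loc x,y [-0.0004 -0.0265] yaw [-1.80e+02  1.00e-01  7.27e+01] Fu -1.0 F [ 0.51 -1.21  0.32] w 0.0005
t: 6.8
ee_pos: [0.5202, 0.0604, 0.0807]
eef_rot: [3.141, -0.002, 1.271]
force: [1.4, 4.0, -1.6]
grip_width: 0.0008
t 6.8 tcp [0.5202 0.0604 0.0807] loc x,y [-0.0004 -0.0282] yaw [ 1.80e+02 -1.00e-01  7.28e+01] Fu 4.24 F [ 1.36  4.02 -1.59] w 0.0008
```

```bash

python3 -m handwheel '[[[-0.0006,-0.0019,0],0,0],[[-0.0012,-0.0038,0],0,0],[[-0.0012,-0.0038,0],0,0]]'
python3 -c "from h import *;st()"
python3 -m handwheel '[[[-0.0006,-0.0019,0],0,0],[[-0.0012,-0.0038,0],0,0],[[-0.0012,-0.0038,0],0,0]]'
python3 -c "from h import *;st()"
```

```text
t: 7.1
ee_pos: [0.5202, 0.0602, 0.0808]
eef_rot: [3.139, -0.008, 1.273]
force: [4.0, 11.7, -6.8]
grip_width: 0.0008
t 7.1 tcp [0.5202 0.0602 0.0808] loc x,y [-0.0005 -0.0284] yaw [179.9  -0.4  72.9] Fu 12.32 F [ 3.98 11.67 -6.84] w 0.0008
t: 7.4
ee_pos: [0.5201, 0.06, 0.081]
eef_rot: [3.138, -0.013, 1.275]
force: [8.1, 19.3, -11.7]
grip_width: 0.0003
t 7.4 tcp [0.5201 0.06   0.081 ] loc x,y [-0.0005 -0.0286] yaw [179.8  -0.8  73.1] Fu 20.82 F [  8.1   19.29 -11.66] w 0.0003
```

Solid stop: 21 N with no further travel. Backing off, lifting, and checking with the camera.

```bash

python3 -m handwheel '[[[0.0037,0.012,0],0,0],[[0.0074,0.0239,0],0,0],[[0.0074,0.0239,0],0,0],[[0.0074,0.0239,0.03],0,0],[[0.0074,0.0239,0.07],0,0],[[0.0074,0.0239,0.1],0,0],[[0.0074,0.0239,0.1],0,0]]'
python3 - <<'E'
from h import *
st(); lev('c')
E
python3 -c "
import cv2
a=cv2.imread('pics/cscene.png')[220:400,230:430];cv2.imwrite('pics/c2.png',cv2.resize(a,(640,576)))"
```

```text
t: 8.1
ee_pos: [0.5273, 0.0751, 0.1847]
eef_rot: [3.134, -0.001, 1.269]
force: [0.2, -0.3, 0.4]
grip_width: 0.0003
t 8.1 tcp [0.5273 0.0751 0.1847] loc x,y [ 0.0019 -0.0121] yaw [ 1.796e+02 -1.000e-01  7.270e+01] Fu -0.27 F [ 0.2  -0.35  0.43] w 0.0003
scene 0.92 277 q med 0.0031 range [-0.0045  0.0089]
```

View pics/c2.png

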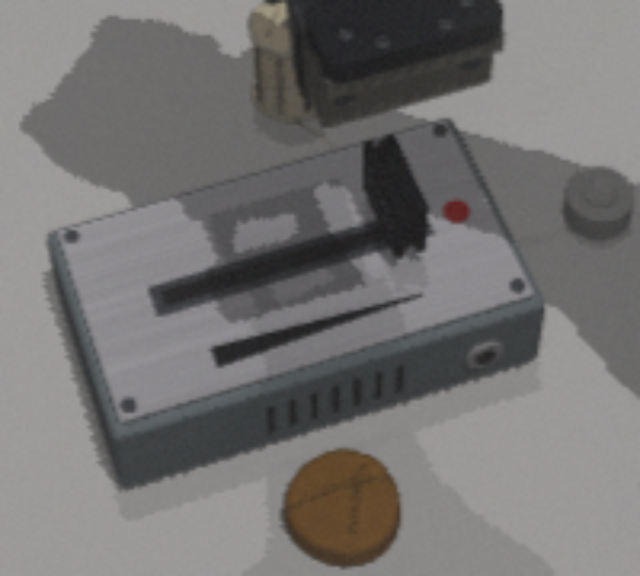

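The lever is at the stop: its reading moved 15.5 mm and the slot at the red-dot end is covered. Now to the red-dot side.

```bash

python3 -m handwheel '[[[-0.0105,-0.034,0],0,0],[[-0.021,-0.068,0],0,0],[[-0.021,-0.068,0],0,0],[[-0.021,-0.068,-0.03],0,0],[[-0.021,-0.068,-0.06],0,0],[[-0.021,-0.068,-0.08],0,0],[[-0.021,-0.068,-0.1],0,0],[[-0.021,-0.068,-0.1],0,0],[[-0.021,-0.068,-0.1],0,0]]'
python3 - <<'E'
from h import *
st(); lev('d',('scene',)); snap('wrist','dw'); st()
E
python3 -c "
import cv2,numpy as np
a=cv2.imread('pics/dscene.png')[200:400,230:430];b=cv2.imread('pics/dw.png');cv2.imwrite('pics/d2.png',np.hstack([cv2.resize(a,(400,400)),cv2.resize(b,(400,400))]))"
```

```text
t: 9.2
ee_pos: [0.5033, 0.0081, 0.08]
eef_rot: [-3.14, 0.0, 1.271]
force: [0.5, 0.1, -0.6]
grip_width: 0.0006
t 9.2 tcp [0.5033 0.0081 0.08  ] loc x,y [-0.0012 -0.0831] yaw [-179.9    0.    72.8] Fu 0.25 F [ 0.46  0.12 -0.65] w 0.0006
scene 0.73 270 q med 0.0031 range [-0.0052  0.0088]
t 9.35 tcp [0.5045 0.0078 0.0814] loc x,y [ 0.0001 -0.0831] yaw [179.9  -0.   72.8] Fu -0.26 F [ 0.43 -0.4   0.38] w 0.0004
```

View pics/d2.png

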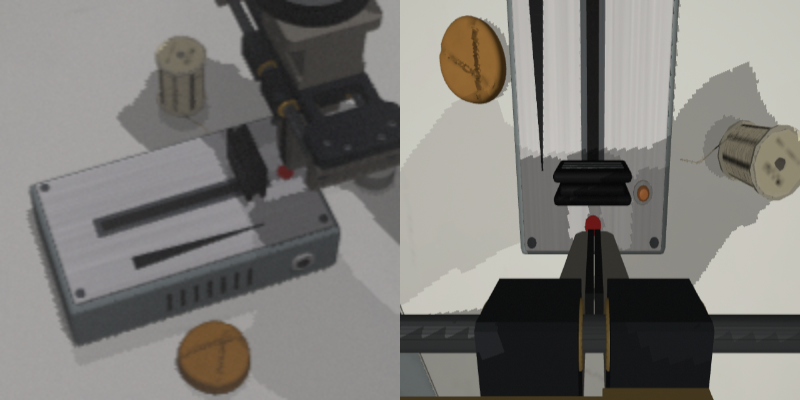

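Fingers in front of the push face, clear of the lamp. Advancing.

```bash

python3 -m handwheel '[[[0.0012,0.0038,0],0,0],[[0.0024,0.0076,0],0,0],[[0.0035,0.0115,0],0,0],[[0.0044,0.0143,0],0,0],[[0.0044,0.0143,0],0,0]]'
python3 -c "from h import *;st()"
python3 -m handwheel '[[[0.0006,0.0019,0],0,0],[[0.0012,0.0038,0],0,0],[[0.0012,0.0038,0],0,0]]'
python3 -c "from h import *;st()"
python3 -m handwheel '[[[0.0006,0.0019,0],0,0],[[0.0012,0.0038,0],0,0],[[0.0012,0.0038,0],0,0]]'
python3 -c "
from h import *
st(); lev('e',('scene',))"
```

```text
t: 9.85
ee_pos: [0.5084, 0.0226, 0.0807]
eef_rot: [3.141, -0.0, 1.271]
force: [0.3, 0.3, 0.3]
grip_width: 0.0004
t 9.85 tcp [0.5084 0.0226 0.0807] loc x,y [-0.0006 -0.0678] yaw [180.   -0.   72.8] Fu 0.38 F [0.25 0.32 0.26] w 0.0004
t: 10.15
ee_pos: [0.5095, 0.026, 0.0806]
eef_rot: [3.142, -0.0, 1.271]
force: [-0.2, -0.8, 0.4]
grip_width: 0.0004
t 10.15 tcp [0.5095 0.026  0.0806] loc x,y [-0.0005 -0.0643] yaw [180.   -0.   72.8] Fu -0.84 F [-0.23 -0.81  0.35] w 0.0004
t: 10.45
ee_pos: [0.5104, 0.0288, 0.0805]
eef_rot: [-3.141, 0.001, 1.27]
force: [-0.7, -2.5, 2.4]
grip_width: 0.0003
t 10.45 tcp [0.5104 0.0288 0.0805] loc x,y [-0.0005 -0.0613] yaw [-1.80e+02  1.00e-01  7.28e+01] Fu -2.62 F [-0.72 -2.52  2.38] w 0.0003
scene 0.77 286 q med 0.0048 range [-0.0035  0.011 ]
```

```bash

python3 -m handwheel '[[[0.0006,0.0019,0],0,0],[[0.0006,0.0019,0],0,0]]' >/dev/null
python3 -c "from h import *;st()"
python3 -m handwheel '[[[0.0006,0.0019,0],0,0],[[0.0006,0.0019,0],0,0]]'>/dev/null
python3 -c "from h import *;st()"
python3 -m handwheel '[[[0.0006,0.0019,0],0,0],[[0.0006,0.0019,0],0,0]]'>/dev/null
python3 -c "
from h import *
st(); lev('f',('scene',))"
```

```text
t 10.75 tcp [0.5109 0.0305 0.0805] loc x,y [-0.0005 -0.0595] yaw [-1.80e+02  1.00e-01  7.28e+01] Fu -4.87 F [-1.58 -4.6   1.91] w 0.0006
t 10.95 tcp [0.5117 0.0328 0.0805] loc x,y [-0.0005 -0.0571] yaw [-180.     0.    72.8] Fu -3.89 F [-1.67 -3.55  0.59] w 0.0002
t 11.15 tcp [0.513  0.0367 0.0807] loc x,y [-0.0004 -0.053 ] yaw [ 1.80e+02 -1.00e-01  7.28e+01] Fu 0.07 F [ 0.39 -0.04  0.84] w 0.0003
scene 0.7 282 q med 0.0201 range [0.0122 0.0263]
```

First click. On to the second: contact is expected near −0.048 and the snap near −0.040.

```bash

python3 -m handwheel '[[[0.0006,0.0019,0],0,0],[[0.0012,0.0038,0],0,0],[[0.0018,0.0057,0],0,0],[[0.0024,0.0076,0],0,0],[[0.0024,0.0076,0],0,0]]' >/dev/null
python3 -c "
from h import *
st(); lev('g',('scene',))"
python3 -m handwheel '[[[0.0006,0.0019,0],0,0],[[0.0006,0.0019,0],0,0]]'>/dev/null
python3 -c "from h import *;st()"
python3 -m handwheel '[[[0.0006,0.0019,0],0,0],[[0.0006,0.0019,0],0,0]]'>/dev/null
python3 -c "
from h import *
st(); lev('h',('scene',))"
```

```text
t 11.75 tcp [0.5149 0.0429 0.0806] loc x,y [-0.0004 -0.0465] yaw [-180.     0.    72.8] Fu -0.33 F [-0.48 -0.19  0.38] w 0.0006
scene 0.71 263 q med 0.0196 range [0.0124 0.0255]
t 12.05 tcp [0.5152 0.044  0.0805] loc x,y [-0.0004 -0.0453] yaw [-1.80e+02  1.00e-01  7.28e+01] Fu -2.27 F [-1.22 -2.    2.05] w 0.0004
t 12.25 tcp [0.5158 0.0457 0.0805] loc x,y [-0.0004 -0.0436] yaw [-1.80e+02  1.00e-01  7.28e+01] Fu -4.85 F [-1.64 -4.57  3.17] w 0.0005
scene 0.8 274 q med 0.0225 range [0.0145 0.0285]
```

```bash

python3 -m handwheel '[[[0.0006,0.0019,0],0,0],[[0.0006,0.0019,0],0,0]]'>/dev/null
python3 -c "from h import *;st()"
python3 -m handwheel '[[[0.0006,0.0019,0],0,0],[[0.0006,0.0019,0],0,0]]'>/dev/null
python3 -c "
from h import *
st(); lev('i',('scene',))"
```

```text
t 12.55 tcp [0.5165 0.048  0.0806] loc x,y [-0.0004 -0.0412] yaw [-1.80e+02  1.00e-01  7.28e+01] Fu -3.21 F [-1.06 -3.03  2.38] w 0.0005
t 12.75 tcp [0.5178 0.0519 0.0807] loc x,y [-0.0003 -0.0371] yaw [ 1.80e+02 -1.00e-01  7.28e+01] Fu 0.2 F [-0.49  0.36 -0.34] w 0.0006
scene 0.98 294 q med 0.0364 range [0.0285 0.0427]
```

Second click. Repeating the same steps for the third.

```bash

python3 -m handwheel '[[[0.0006,0.0019,0],0,0],[[0.0012,0.0038,0],0,0],[[0.0018,0.0057,0],0,0],[[0.0024,0.0076,0],0,0],[[0.0024,0.0076,0],0,0]]' >/dev/null
python3 -c "
from h import *
st(); lev('j',('scene',))"
python3 -m handwheel '[[[0.0006,0.0019,0],0,0],[[0.0006,0.0019,0],0,0]]'>/dev/null
python3 -c "from h import *;st()"
python3 -m handwheel '[[[0.0006,0.0019,0],0,0],[[0.0006,0.0019,0],0,0]]'>/dev/null
python3 -c "
from h import *
st(); lev('k',('scene',))"
```

```text
t 13.35 tcp [0.5197 0.0581 0.0806] loc x,y [-0.0003 -0.0306] yaw [-180.     0.    72.8] Fu -0.24 F [-0.46 -0.11  1.24] w 0.0005
scene 0.95 290 q med 0.0355 range [0.0268 0.0417]
t 13.65 tcp [0.5201 0.0593 0.0806] loc x,y [-0.0003 -0.0293] yaw [-1.80e+02  1.00e-01  7.28e+01] Fu -2.74 F [-0.67 -2.66  1.39] w 0.0007
t 13.85 tcp [0.5205 0.0609 0.0805] loc x,y [-0.0003 -0.0277] yaw [-1.80e+02  1.00e-01  7.28e+01] Fu -4.84 F [-2.29 -4.36  3.37] w 0.0008
scene 0.62 261 q med 0.0386 range [0.0311 0.0444]
```

```bash

python3 -m handwheel '[[[0.0006,0.0019,0],0,0],[[0.0006,0.0019,0],0,0]]'>/dev/null
python3 -c "from h import *;st()"
python3 -m handwheel '[[[0.0006,0.0019,0],0,0],[[0.0006,0.0019,0],0,0]]'>/dev/null
python3 -c "
from h import *
st(); lev('l',('scene',))"
```

```text
t 14.15 tcp [0.5212 0.0631 0.0805] loc x,y [-0.0003 -0.0254] yaw [-1.80e+02  1.00e-01  7.28e+01] Fu -4.92 F [-2.   -4.53  2.59] w 0.0003
t 14.35 tcp [0.5226 0.067  0.0807] loc x,y [-0.0002 -0.0212] yaw [ 1.80e+02 -1.00e-01  7.28e+01] Fu 0.55 F [ 0.81  0.32 -0.16] w 0.0006
scene 0.94 284 q med 0.053 range [0.0451 0.059 ]
```

Third click. Back off away from the lever, lift and check.

```bash

python3 -m handwheel '[[[-0.0035,-0.0115,0],0,0],[[-0.0074,-0.0239,0],0,0],[[-0.0074,-0.0239,0],0,0],[[-0.0074,-0.0239,0.03],0,0],[[-0.0074,-0.0239,0.07],0,0],[[-0.0074,-0.0239,0.11],0,0],[[-0.0174,-0.0639,0.11],0,0],[[-0.0274,-0.1039,0.11],0,0],[[-0.0374,-0.1439,0.11],0,0],[[-0.0374,-0.1439,0.11],0,0]]'
python3 - <<'E'
from h import *
st(); lev('m')
for n in ['scene','top']:
    c=r.camera(n)
    for th in ['cream_spool','wax_cake','anvil']:
        for q in r.trace(n,th)[:1]:
            print(n,th,round(q['score'],2),np.round(np.median(pts(c,q['pixels']),0),3))
a=cv2.imread('pics/mscene.png')[200:400,230:450];b=cv2.imread('pics/mtop.png')[170:360,220:440];cv2.imwrite('pics/m2.png',np.hstack([cv2.resize(a,(400,400)),cv2.resize(b,(400,400))]))
E
```

```text
t: 15.45
ee_pos: [0.483, -0.0846, 0.1904]
eef_rot: [-3.141, 0.003, 1.261]
force: [0.4, -0.4, 0.3]
grip_width: 0.0004
t 15.45 tcp [ 0.483  -0.0846  0.1904] loc x,y [ 0.0068 -0.1777] yaw [-180.     0.2   72.2] Fu -0.3 F [ 0.37 -0.43  0.34] w 0.0004
top 0.65 248 q med 0.0469 range [0.0406 0.0542]
scene 0.73 280 q med 0.0507 range [0.0433 0.0569]
scene wax_cake 0.65 [0.434 0.132 0.017]
scene anvil 0.87 [ 0.49  -0.064  0.015]
top cream_spool 0.6 [0.639 0.005 0.054]
top wax_cake 0.72 [0.438 0.126 0.018]
top anvil 0.67 [ 0.493 -0.068  0.017]
```

View pics/m2.png

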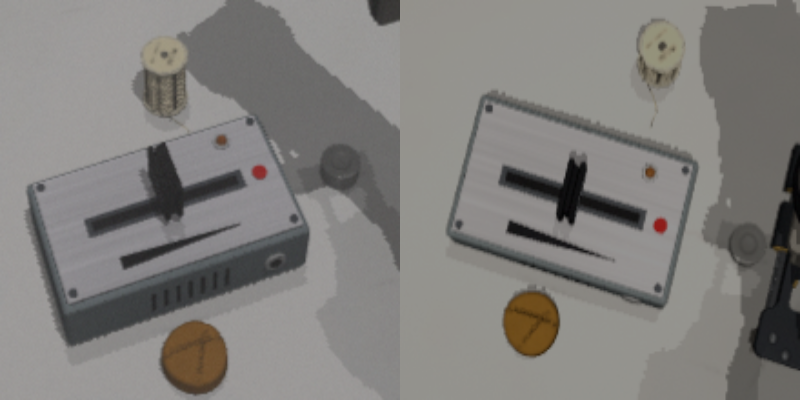

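The lever sits mid-slot. It reads 0.0469 (top) and 0.0507 (scene, which reads about 3 mm high), so it is at the 0.048 click. The loose things haven't moved and the robot is clear.

```bash
python3 -c "
from h import *
print(r.job_done()); st()"
```

```text
the job is handed in; nothing more can be done
None
the job is handed in; nothing more can be done
```

The lever is seated in the third click from the stop, and I have handed the job in. I used closed fingertips only, pushing one side of the lever at a time.

- **Back to the stop:** The lever started in the first notch. I pushed it back until it held firm at 21 N with no further travel, and the camera showed it at the red-dot end.
- **Out to the third click:** I pushed it out in 2 mm steps and felt three separate snaps, at about 16, 32 and 48 mm. I stopped pushing right after the third and backed off.
- **Last checks:** The lever read 46.9 mm from the top camera and 50.7 mm from the scene camera. The two disagree by about 4 mm, with the scene camera reading about 3 mm high throughout, so both fit the 48 mm click.
- **Loose things:** The wax, anvil and spool measured within 1 mm of where they started. In the last look the network missed the spool in the scene view, but it found it in the top view.
- **Limits:** I finished at about 16 s of the 59 s allowed, with the robot clear of everything. The highest force I read was about 24 N, well under the limits.

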